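# Fit the protective window and lock its retaining ring

## Task

Slide the amber window disc along the fixture's lane, without lifting it off the fixture, until it drops flat into the round cell under the raised brass ring. Then swing the ring's red lever clockwise (seen from above) all the way to the steel stop post so that the ring is screwed down snug on the glass, and after that drop the yellow-headed lock pin fully home, flange down on the brass block, into the hole behind the lever, and let go. Leave the reel, the screwdriver and the black printed shell where they are.

Things in the scene. Friction and masses are not known exactly. Their poses are not given: they have to be found in the camera images.
- fixture: Fixed window fixture with an aluminium deck 235 x 104 mm, deck top 30 mm above the bench. Origin: on the bench under the cell's centre, z up. The lane runs along its x axis from x = -175 mm (open end) to the cell at x = 0: push the window along +x. Fences 8 mm high and thick, 79 mm apart, from x = -173 to -51 mm.
- collar (a point): Top centre of the fixed dark steel threaded collar round the cell, 50 mm above the bench: inner radius 36, outer 48 mm, underside 8 mm above the deck, so the window slides in under it. It is open on the lane side over 120 degrees, where a pusher up to about 60 mm wide can follow the window's rear edge.
- stop_post (a point): Top centre of the steel stop post, 10 mm thick, 68 mm above the bench, at fixture (-11.5, -78) mm, on the brass-topped block (60 x 40 mm, 42 mm high, centred at fixture (0, -72) mm). The lever ends with its side about against it.
- cell (a point): Centre of the cell's floor: a round recess 80 mm wide and 6 mm deep in the deck, with a small chamfer. Axes as the fixture's. The window's underside centre lies here when it is seated, its top then flush with the deck.
- window: Loose amber glass disc with a black rim line, 76 mm across, 6 mm thick, about 70 g, lying flat in the lane. Origin: centre of its underside. It only slides on the deck and falls into the cell by itself once over it.
- ring (a joint): Turn of the brass retaining ring, rad: 0 fully up (underside 10 mm above the deck), 3.4 at its end stop, snug on a seated window. Grows clockwise seen from above; sinks 3 mm per rad. Starts between 0 and 0.5, stays where left; pushing takes about 2.5 N at 66 mm radius. Ring outer radius 34, inner 26 mm, centred on the cell.
- lever (a point): Point on the ring's red lever, mid-height, 66 mm from the cell's axis. Radial bar 12 mm wide, 10 mm high, from radius 26 to 82 mm; mid-height 67 - 3 x turn mm above the bench. Its fixture angle (from x towards y) is 1.829 - turn rad: starts on the +y side, sweeps past +x, ends on the -y side. Its x points outward.
- pin_hole (a point): Centre of the mouth of the lock-pin hole in the brass block, 42 mm above the bench, at fixture (18, -72) mm. Vertical, 11 mm wide, 21 mm deep, chamfered. A lever at its stop clears the pin flange by about 4 mm; a lever far from home covers the hole.
- lock_pin: Loose lock pin, upright in its stand: steel shank 8 mm thick, tapered foot, with a flange 16 mm across from 20 to 24 mm above the foot, and a yellow round head 18 mm across from 54 to 74 mm above the origin. Origin: centre of its foot; z up along it. 40 g. Fully home, its flange rests on the brass block, foot 20 mm below the hole's mouth.
- pin_stand: Fixed black block 60 x 60 x 30 mm, origin under its centre, with a 10 mm hole in which the lock pin stands, its flange on the block's top (foot 10 mm above the bench). It stands to the left or to the right of the fixture.
- spool: Bystander: small reel, black flanges 80 mm across, orange core, 38 mm high, lying flat; origin centre of underside.
- screwdriver: Bystander: screwdriver lying on the bench beyond the fixture, handle to its -x.
- brace: Bystander: black printed half-tube shell, 110 x 90 mm, 50 mm high, lying beyond the fixture; origin centre of underside.
Things that resemble listed ones, but are neither listed nor needed, are in the scene too. What is shaped like the window but blue or turquoise is not meant.

How it is judged:
By the outcome, as a careful person would: the job done as asked, in the order asked, and still so for the second after the job is handed in, with the robot touching nothing.
It also fails if it takes over 67 s, if anything falls off the work surface, if the arm or the gripper's body presses on something with over 40 N, if the wrist force passes 120 N, or if a joint passes its speed limit or range.

## Robot

A 6-joint arm with a two-finger parallel gripper is mounted at the origin on the work surface. World frame = base frame: x ahead of the robot, y to its left, z up, the work surface at z = 0. Lengths are in m, angles in rad, forces in N, time in s.
With the tool pointing down it reaches from about 0.375 to 0.9 m from the base axis. Payload 3.1 kg.
Tool frame: the origin (TCP) lies at the very end of the fingers, on their centre line; the grasp point (between the pads) lies 19 mm behind it (manip.pinch_z is the distance from the TCP to the grasp point, in m); z points along the fingers, y is the line along which they close (so a half turn about z gives the same grasp; the last joint's range is limited). The gripper opens to 85 mm and grips with 20 to 120 N. Pads are 22 mm wide; open, the fingers measure 114 mm over their backs; the gripper's body (76 mm by 85 mm) begins 54 mm behind the grasp point. The pads swing forward as they close: fully open they stand 13 mm farther back than shut.
Start: joints at [-1.294, 0.527, 1.433, -0, 1.181, -0.178], TCP at [0.275, -0.561, 0.231] pointing down, gripper open.
Joint ranges: [-3.08, 3.08], [-0.75, 2.2], [0.22, 2.44], [-1.43, 4.57], [0, 2.65], [-2.85, 2.85]. Speed limits (rad/s): [2.79, 2.79, 3.14, 3.14, 3.14, 3.14].

## Interface

Orientations are given as a unit quaternion [x, y, z, w].
In Python, from station import manip gives the robot as it stands.
- The arm moves only by the tool servo_tool, never from a script. Its argument "commands" is one flat list of numbers, 7 for each row, row after row: the shift along the tool's x, y, z each as a share of 500 mm, from -1 to 1, then the turn, a rotation vector about the tool's x, y, z each as a share of 360 degrees, from -1 to 1, then the opening, from -1 (shut) to 1 (fully open). In form: [dx, dy, dz, rx, ry, rz, claw, dx, dy, dz, rx, ry, rz, claw, ...]. A call has 1 to 12 rows; each row shifts and turns the commanded pose from where the row before left it, along the tool's axes as they then stand; what a row does not reach is not made up. A row lasts 1/12 s, in which the tool goes at most 41.7 mm and 7.16 degrees, less where a joint would pass 70% of its speed; a pose out of reach is approached as far as the arm can. A call with a number of a shift or a turn outside -1 to 1 is refused whole. A call with a gripper value outside its range is refused whole. The fingers move at their own pace and stop on an object; "force" is the grip in N (left out, the last holds). Time passes only in rows, so rows that do not move let the fingers close. It gives the time, the measured TCP pose, the force, the opening and the grip force at its end, in the units of the state.
- manip.sense(): the state, without advancing time (a new reading comes with each control period).
- manip.snapshot(name): name is "scene" or "top" or "wrist"; returns a dict with "img" (400x640x3 uint8, red, green, blue), "mtx" (3x3 intrinsics, pixels), "world_to_cam" (4x4, takes a point from world to camera coordinates). Camera axes: x right, y up, looking along -z (the intrinsics and any distortion apply to the point x, -y, -z); pixel columns grow to the right and rows downward; lengths in m; the calibration is good to about 2 mm. A picture is of the moment at which its call begins. There is no depth.
- manip.sign_off(): hands the job in; it is judged then, once.
Trained networks look in a picture, given as the dict that the camera call returned (one of the last four; its "shot" number tells which), for a name from the list of things; names that differ only in an ending like _2 or _b are one class to them, and where a whole thing is asked for, a point or a joint stands for the part that bears it (a point fixed in the world has none). Each returns a list of dicts, best first, with "conf" (0 to 1); they miss things now and then, are a little off and sometimes report something else, mostly with a low value. They report only what shows in the picture. A call takes as long as a camera call. They do not tell look-alikes from the thing itself.
- manip.look_for(picture, query): "box" ([left, top, width, height] in pixels, round what is visible of it).
- manip.silhouettes(picture, query): "pixels" (400x640 bool, what is visible of it) and "box" ([left, top, width, height] in pixels, round what is visible of it).
The state is a dict: "t": time; "q": joint angles; "qd": joint speeds; "tau": joint torques, N m; "tcp_pos": TCP position; "tool_rot": TCP orientation; "force": force on the tool from outside, world axes, zero at the start; "ft_torque": the same for the moment, N m; "finger_gap": opening from 0.0 (shut) to 1.0 (fully open); "gripper_force": force on a finger pad.
Only numpy, scipy, OpenCV 4.12 (cv2) and the standard library are available. Lean on these libraries where they do the work, as an engineer would, in place of code of your own. Each camera call takes 0.05 s, during which the arm holds its last target. There are 200 camera calls.

## Working session

There is one attempt and no reset: what is moved stays moved. The work goes in short steps, Python scripts to look and compute and a tool call to move; the robot and the scene stay as the last step left them, time stands still between calls to the robot, and variables do not carry over. Pictures are saved under pics/ and viewed, at most 10 in all, crops included, and the job is handed in when it is done.

Besides the shell and the picture viewer there is one more tool, called after "Emit:" as name(argument=value, ...) on one line, values as JSON. servo_tool: Moves the arm, as the interface text tells. Its arguments: {"type":"object","properties":{"commands":{"type":"array"},"force":{"type":"number"}},"required":["commands"]}

```bash
mkdir -p pics; ls
python3 - <<'E'
from station import manip
import cv2
s=manip.sense();print({k:(v if not hasattr(v,'tolist') else v.tolist()) for k,v in s.items()}, manip.pinch_z)
for n in ("scene","top"):
    p=manip.snapshot(n);cv2.imwrite(f"pics/{n}0.png",p["img"][:,:,::-1])
    print(n,p["mtx"],p["world_to_cam"],[k for k in p])
    for q in ("fixture","window","ring","lever","lock_pin","pin_stand","spool"):
        print(q,[(round(d["conf"],2),[int(v) for v in d["box"]]) for d in manip.look_for(p,q)][:4])
E
```

```text
pics
{'t': 0.0, 'q': [-1.2934818298591337, 0.5284591794538245, 1.4339219147329647, 8.02897796160293e-06, 1.1813765876300912, -0.17850382299146916], 'qd': [0.00026472511000806234, 0.0008438554244882847, 0.0010571405259829506, 0.000668328433095009, 0.0013457245439307884, 0.001003501709504123], 'tau': [-0.00023747999875922687, -44.235312938690186, -17.802754640579224, -0.0002492728344805073, 0.008410336158704013, 9.732941066431522e-06], 'tcp_pos': [0.27494948642990624, -0.5604723021727593, 0.23033166467172247], 'tool_rot': [0.9741407054385806, 0.22593962502734077, -4.975246902925524e-05, -0.001081376354949387], 'force': [0.7001701581545403, 0.3437844411103064, -0.34338121157966484], 'ft_torque': [-0.03757169443218245, -0.03675315065065519, 0.0038764280831466826], 'gripper_force': 0.0, 'finger_gap': 1.0018240386956174} 0.0187
scene [[416.4648777    0.         318.05817391]
 [  0.         416.4648777  198.71971517]
 [  0.           0.           1.        ]] [[-0.7174762   0.69645004  0.01361057  0.45316218]
 [-0.57689274 -0.60503356  0.54875237  0.33849427]
 [ 0.39041346  0.38586492  0.83
[... 638 characters left out ...]
 8.10735534e-03 -9.99965739e-01  1.67084157e-03 -2.78092569e-02]
 [ 9.89691076e-01  8.26295735e-03  1.42980058e-01 -6.31995695e-01]
 [-1.42988965e-01  4.94426860e-04  9.89724159e-01 -1.03381711e+00]
 [ 0.00000000e+00  0.00000000e+00  0.00000000e+00  1.00000000e+00]] ['img', 'mtx', 'world_to_cam', 'shot']
fixture [(0.95, [277, 179, 103, 74])]
window [(0.86, [384, 156, 31, 22]), (0.62, [340, 200, 30, 31]), (0.57, [325, 258, 31, 34])]
ring [(0.89, [292, 204, 28, 50])]
lever [(0.92, [294, 203, 28, 52])]
lock_pin [(0.68, [179, 134, 42, 54]), (0.39, [178, 236, 11, 10])]
pin_stand [(0.98, [170, 227, 32, 29])]
spool [(0.94, [439, 230, 34, 37]), (0.56, [291, 204, 32, 49]), (0.28, [179, 131, 45, 56])]
```

Run:
```python
import cv2
a=cv2.imread("pics/top0.png")[110:310,140:500]
b=cv2.imread("pics/scene0.png")[80:300,210:490]
cv2.imwrite("pics/topc.png",cv2.resize(a,None,fx=2.2,fy=2.2,interpolation=cv2.INTER_CUBIC))
cv2.imwrite("pics/scenec.png",cv2.resize(b,None,fx=2.7,fy=2.7,interpolation=cv2.INTER_CUBIC))
```

```text
(no output)
```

View pics/topc.png

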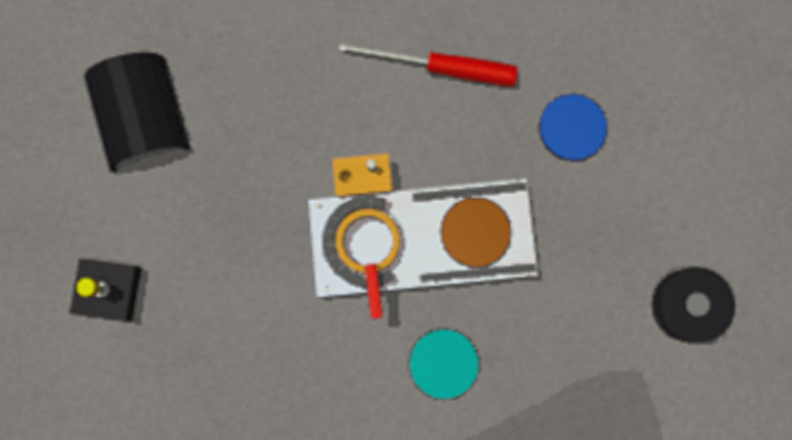

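View pics/scenec.png

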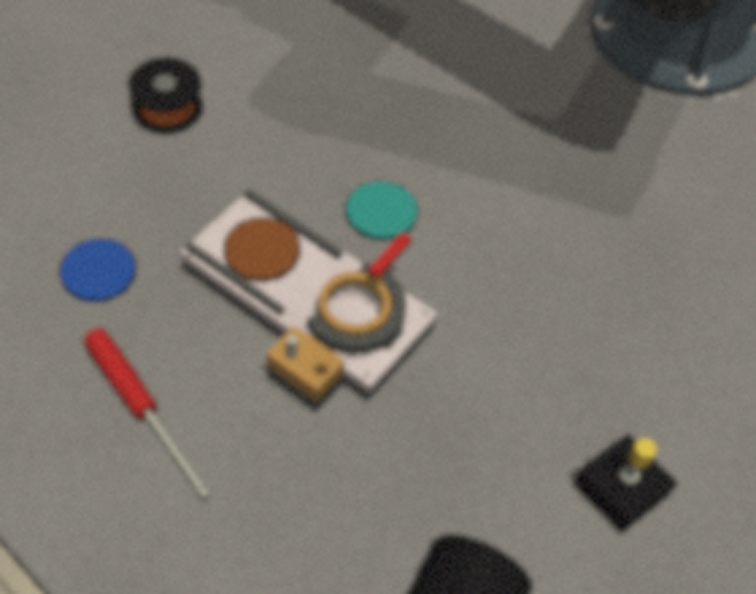

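The amber disc in the lane (top crop 476,231) is the window. The blue (573,127) and turquoise (444,363) discs lie on the bench and are look-alikes. The red lever is at (374,290), the post at (371,165), the hole at (345,176) and the pin at (86,287)/(102,290).

```bash
cat > h.py <<'E'
import numpy as np, cv2
from scipy.optimize import least_squares
from scipy.spatial.transform import Rotation as R
def proj(p,X):
    X=np.atleast_2d(X);T=p["world_to_cam"];c=X@T[:3,:3].T+T[:3,3]
    c=c*[1,-1,-1];u=c@p["mtx"].T;return u[:,:2]/u[:,2:]
def ray(p,uv,z):
    T=p["world_to_cam"];Rm=T[:3,:3];o=-Rm.T@T[:3,3]
    d=np.linalg.inv(p["mtx"])@[uv[0],uv[1],1];d=Rm.T@(d*[1,-1,-1])
    return o+d*(z-o[2])/d[2]
def fx(f,P):
    P=np.atleast_2d(P)/1000.;c,s=np.cos(f[2]),np.sin(f[2])
    return np.c_[f[0]+c*P[:,0]-s*P[:,1],f[1]+s*P[:,0]+c*P[:,1],P[:,2]]
E
python3 - <<'E'
from h import *; from station import manip
t=manip.snapshot("top");s=manip.snapshot("scene")
F=np.array([[60,-52,30],[-175,-52,30],[-175,52,30],[60,52,30],[18,-72,42],[-11.5,-78,68]])
ut=np.array([(308,198),(526,179),(539,277),(318,297),(345,176),(371,165)])/2.2+[140,110]
us=np.array([(367,388),(183,252),(245,193),(436,315),(321,369),(290,342)])/2.7+[210,80]
for which in ((1,0),(0,1),(1,1)):
    r=least_squares(lambda f:np.r_[which[0]*(proj(t,fx(f,F))-ut).ravel(),which[1]*(proj(s,fx(f,F))-us).ravel()],[.6,0.1,1.57],loss="soft_l1")
    print(which,r.x,np.abs(r.fun).max(),np.round(r.fun.reshape(-1,2),1).tolist())
f=r.x
for p,n in((t,"top"),(s,"scene")):
    for q in("window","lock_pin","lever"):
        for d in manip.silhouettes(p,q)[:3]:
            m=d["pixels"];v,u=np.nonzero(m);c=(u.mean(),v.mean());print(n,q,round(d["conf"],2),np.round(c,1),p["img"][m].mean(0).round(),ray(p,c,{"window":.036,"lock_pin":.06,"lever":.066}[q]))
# pin
print("pin top",ray(t,np.array((86,287))/2.2+[140,110],.078),ray(t,np.array((102,290))/2.2+[140,110],.034))
print("pin sc",ray(s,np.array((644,451))/2.7+[210,80],.078),ray(s,np.array((629,476))/2.7+[210,80],.034))
print("lever ends",[ray(t,np.array(c)/2.2+[140,110],.072) for c in((372,266),(376,318))])
E
```

```text
(1, 0) [0.57921371 0.02435512 1.67501694] 0.9371808628146425 [[0.4, 0.9], [0.2, 0.2], [-0.7, -0.6], [-0.6, 0.0], [0.2, 0.1], [0.3, -0.5], [-0.0, -0.0], [-0.0, -0.0], [0.0, -0.0], [-0.0, -0.0], [-0.0, -0.0], [-0.0, -0.0]]
(0, 1) [0.57914937 0.02714814 1.67900284] 1.711914896987878 [[-0.0, 0.0], [-0.0, -0.0], [-0.0, -0.0], [-0.0, 0.0], [-0.0, 0.0], [-0.0, -0.0], [0.7, -0.0], [-1.7, 0.6], [1.1, -0.8], [-0.1, -0.0], [-0.6, 0.4], [0.2, -0.3]]
(1, 1) [0.57914602 0.02546258 1.67601279] 2.0382031782922923 [[-0.1, 1.0], [-0.2, 0.1], [-1.1, -0.6], [-1.0, 0.1], [-0.3, 0.2], [-0.2, -0.5], [0.1, -0.4], [-2.0, 0.0], [0.8, -1.2], [-0.6, -0.3], [-1.1, -0.1], [-0.4, -0.8]]
top window 0.95 [399.5 168. ] [ 41.  87. 164.] [ 0.70506273 -0.1918135   0.036     ]
top window 0.7 [341.4 275.3] [ 19. 159. 148.] [ 0.45284402 -0.05514346  0.036     ]
top window 0.65 [355.7 215.4] [151.  91.  33.] [ 0.59125813 -0.08796885  0.036     ]
top lever 0.74 [307.8 225. ] [182. 113.  64.] [0.56528167 0.02244671 0.066     ]
scene window 0.92 [307.  171.5] [131.  83.  51.] [ 0.58819828 -0.08721661  0.036     ]
scene window 0.81 [246.1 179.3] [ 53.  83. 143.] [ 0.72023079 -0.1778526   0.036     ]
scene window 0.66 [351.1 157.2] [ 62. 140. 126.] [ 0.46854278 -0.04034483  0.036     ]
scene lever 0.83 [344.5 186.7] [151. 104.  74.] [0.56821854 0.02798431 0.066     ]
scene lever 0.49 [327.9 193.2] [146. 129. 114.] [0.61209312 0.01323146 0.066     ]
pin top [0.52753184 0.30787079 0.078     ] [0.52662677 0.30485583 0.034     ]
pin sc [0.52481936 0.30914046 0.078     ] [0.52698475 0.30969835 0.034     ]
lever ends [array([0.55158431, 0.01900912, 0.072     ]), array([0.49890397, 0.01422085, 0.072     ])]
```

Emit:
servo_tool(commands=[0.0523,-0.0256,0.0033,0,0,0,-0.41,0.0523,-0.0256,0.0033,0,0,0,-0.41,0.0523,-0.0256,0.0033,0,0,0,-0.41,0.0523,-0.0256,0.0033,0,0,0,-0.41,0.0523,-0.0256,0.0033,0,0,0,-0.41,0.0523,-0.0256,0.0033,0,0,0,-0.41,0.0523,-0.0256,0.0033,0,0,0,-0.41,0.0523,-0.0256,0.0033,0,0,0,-0.41,0.0523,-0.0256,0.0033,0,0,0,-0.41,0.0523,-0.0256,0.0033,0,0,0,-0.41,0.0523,-0.0256,0.0033,0,0,0,-0.41,0.0523,-0.0256,0.0033,0,0,0,-0.41])

```text
t: 2.2
tcp_pos: [0.4901, -0.284, 0.2116]
tool_rot: [0.974, 0.226, 0.0, 0.0]
force: [0.7, -0.0, 0.2]
finger_gap: 0.295
gripper_force: 0.0
```

Emit:
servo_tool(commands=[0.0523,-0.0256,0.0033,0,0,0,-0.41,0.0523,-0.0256,0.0033,0,0,0,-0.41,0.0523,-0.0256,0.0033,0,0,0,-0.41,0.0523,-0.0256,0.0033,0,0,0,-0.41,0.0523,-0.0256,0.0033,0,0,0,-0.41,0.0523,-0.0256,0.0033,0,0,0,-0.41])

```text
t: 2.7
tcp_pos: [0.5972, -0.1458, 0.2016]
tool_rot: [0.974, 0.226, 0.0, 0.0]
force: [0.6, 0.3, -0.4]
finger_gap: 0.294
gripper_force: 0.0
```

Emit:
servo_tool(commands=[0,0,0,0,0,-0.0162,-0.41,0,0,0,0,0,-0.0162,-0.41,0,0,0,0,0,-0.0162,-0.41,0,0,0,0,0,-0.0162,-0.41,0,0,0,0,0,-0.0162,-0.41,0,0,0,0,0,-0.0162,-0.41,0,0,0,0,0,-0.0162,-0.41,0,0,0,0,0,-0.0162,-0.41,0,0,0,0,0,-0.0162,-0.41,0,0,0,0,0,-0.0162,-0.41,0,0,0,0,0,-0.0162,-0.41,0,0,0,0,0,-0.0162,-0.41])

```text
t: 3.7
tcp_pos: [0.5964, -0.1471, 0.2017]
tool_rot: [0.667, 0.745, 0.0, 0.0]
force: [0.2, -0.2, -0.5]
finger_gap: 0.295
gripper_force: 0.0
```

```bash
cat >> h.py <<'E'
def st(m):
    s=m.sense();r=R.from_quat(s["tool_rot"]).as_matrix();c,sn=np.cos(F0[2]),np.sin(F0[2])
    d=np.array(s["tcp_pos"][:2])-F0[:2];fxy=[c*d[0]+sn*d[1],-sn*d[0]+c*d[1]]
    print("t %.2f fix xy %s z %.1f yaw(fix) %.2f tilt %s F %s gap %.3f gf %.1f q6 %.2f"%(s["t"],np.round(np.array(fxy)*1000,1),s["tcp_pos"][2]*1000,np.arctan2(r[1,0],r[0,0])-F0[2],np.round(r[:2,2],3),np.round(s["force"],1),s["finger_gap"],s["gripper_force"],s["q"][5]))
F0=[.5791,.0253,1.676]
E
python3 - <<'E'
from h import *; from station import manip
st(manip)
p=manip.snapshot("wrist");cv2.imwrite("pics/w1.png",p["img"][:,:,::-1])
for d in manip.silhouettes(p,"window"):
    m=d["pixels"];v,u=np.nonzero(m);c=(u.mean(),v.mean());print(round(d["conf"],2),np.round(c,1),p["img"][m].mean(0).round(),ray(p,c,.036))
print(proj(p,fx(F0,[[-114,0,36],[-175,52,30],[-175,-52,30],[18,-72,42]])))
E
```

```text
t 3.70 fix xy [-173.3    0.9] z 201.7 yaw(fix) 0.01 tilt [ 0. -0.] F [ 0.2 -0.2 -0.5] gap 0.295 gf 0.0 q6 -0.54
0.77 [190.6  75.3] [ 58. 142. 129.] [ 0.463588   -0.05665649  0.036     ]
0.76 [321.1 124. ] [148.  96.  56.] [ 0.59040498 -0.08702802  0.036     ]
[[321.62216658 125.13185412]
 [271.91605742 184.03710643]
 [370.30516939 184.67403087]
 [408.43258766 -35.5151806 ]]
```

View pics/w1.png

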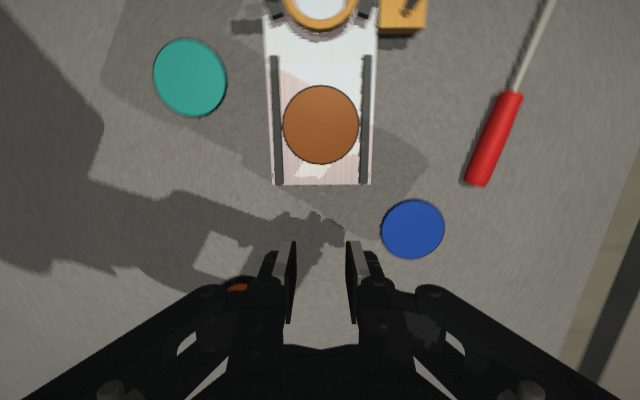

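The wrist view shows the deck's near corners at (273,185)/(372,185), as predicted, and the amber disc at (321,124) centred in the lane. The fingers stand behind it, so I descend.

Emit:
servo_tool(commands=[0,0.0018,0.036,0,0,0,-0.41,0,0,0.04,0,0,0,-0.41,0,0,0.04,0,0,0,-0.41,0,0,0.04,0,0,0,-0.41,0,0,0.04,0,0,0,-0.41,0,0,0.04,0,0,0,-0.41,0,0,0.04,0,0,0,-0.41,0,0,0.03,0,0,0,-0.41,0,0,0.02,0,0,0,-0.41,0,0,0.01,0,0,0,-0.41,0,0,0,0,0,0,-0.41])

```text
t: 4.72
tcp_pos: [0.5968, -0.1468, 0.0326]
tool_rot: [0.669, 0.743, -0.0, -0.001]
force: [-0.7, -0.8, -0.0]
finger_gap: 0.297
gripper_force: 0.0
```

Emit:
servo_tool(commands=[0,0,0.002,0,0,0,-0.41,0,0,0,0,0,0,-0.41])

```text
t: 4.88
tcp_pos: [0.598, -0.1473, 0.0335]
tool_rot: [0.669, 0.744, 0.0, 0.001]
force: [-0.3, 0.1, -0.4]
finger_gap: 0.294
gripper_force: 0.0
```

Run:
```python
from h import *; from station import manip
st(manip)
p=manip.snapshot("wrist");cv2.imwrite("pics/w2.png",p["img"][:,:,::-1])
```

```text
t 4.88 fix xy [-173.6   -0.7] z 33.5 yaw(fix) 0.00 tilt [ 0.002 -0.001] F [-0.3  0.1 -0.4] gap 0.294 gf 0.0 q6 -0.53
```

View pics/w2.png

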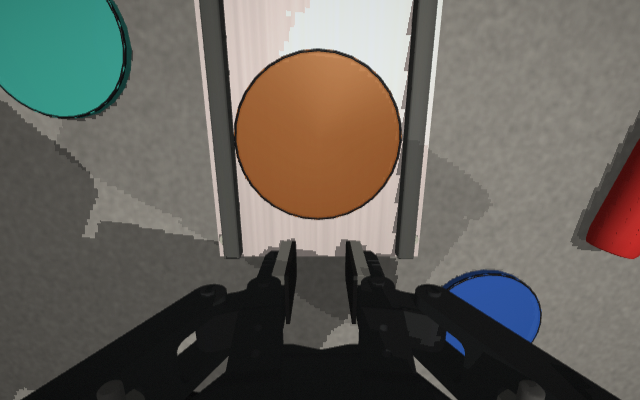

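The fingers are just behind the disc at (320,240), with the disc between the fences. I go slightly lower and check the force.

Emit:
servo_tool(commands=[0,0,0.002,0,0,0,-0.41,0,0,0.002,0,0,0,-0.41,0,0,0,0,0,0,-0.41])

```text
t: 5.18
tcp_pos: [0.5974, -0.147, 0.0309]
tool_rot: [0.669, 0.744, 0.0, 0.0]
force: [0.5, 0.5, -0.5]
finger_gap: 0.295
gripper_force: 0.0
```

Emit:
servo_tool(commands=[0.012,0,0,0,0,0,-0.41,0.018,0,0,0,0,0,-0.41,0.02,0,0,0,0,0,-0.41,0.02,0,0,0,0,0,-0.41,0.02,0,0,0,0,0,-0.41,0.02,0,0,0,0,0,-0.41,0.02,0,0,0,0,0,-0.41,0.02,0,0,0,0,0,-0.41,0.02,0,0,0,0,0,-0.41,0.018,0,0,0,0,0,-0.41,0.014,0,0,0,0,0,-0.41,0.008,0,0,0,0,0,-0.41])

```text
t: 6.18
tcp_pos: [0.5858, -0.0414, 0.0306]
tool_rot: [0.668, 0.744, -0.0, -0.0]
force: [0.4, -1.0, 0.5]
finger_gap: 0.291
gripper_force: 0.4
```

Run:
```python
from h import *; from station import manip
st(manip)
p=manip.snapshot("wrist");cv2.imwrite("pics/w3.png",p["img"][:,:,::-1])
```

```text
t 6.18 fix xy [-67.    0.3] z 30.6 yaw(fix) 0.00 tilt [-0.  0.] F [ 0.4 -1.   0.5] gap 0.291 gf 0.4 q6 -0.37
```

View pics/w3.png

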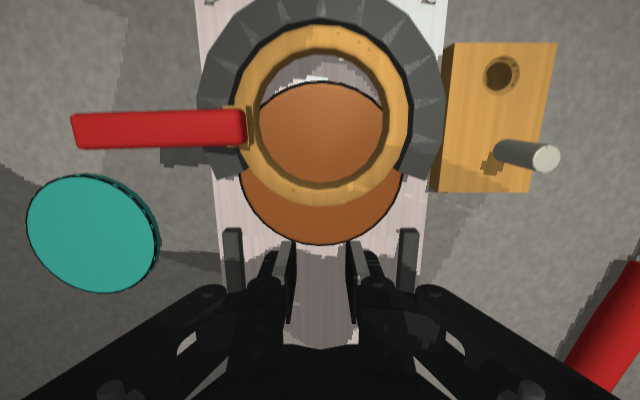

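The disc (rear edge at row 245) is entering under the ring and is centred laterally. About 20 mm remain.

Emit:
servo_tool(commands=[0.006,0,0,0,0,0,-0.41,0.008,0,0,0,0,0,-0.41,0.008,0,0,0,0,0,-0.41,0.006,0,0,0,0,0,-0.41,0.004,0,0,0,0,0,-0.41,0.004,0,0,0,0,0,-0.41,0.003,0,0,0,0,0,-0.41,0.002,0,0,0,0,0,-0.41,0,0,0,0,0,0,-0.41])

```text
t: 6.98
tcp_pos: [0.5837, -0.0219, 0.0305]
tool_rot: [0.668, 0.744, -0.0, -0.0]
force: [-0.2, -0.2, 1.0]
finger_gap: 0.297
gripper_force: 0.0
```

Run:
```python
from h import *; from station import manip
st(manip)
p=manip.snapshot("wrist");cv2.imwrite("pics/w4.png",p["img"][:,:,::-1])
th=np.linspace(0,2*np.pi,200);o=np.c_[38*np.cos(th),38*np.sin(th),30+0*th]
im=p["img"][:,:,::-1].copy()
for c in proj(p,fx(F0,o)): cv2.circle(im,tuple(int(round(v)) for v in c),0,(255,0,255),-1)
cv2.imwrite("pics/w4.png",im)
```

```text
t 6.98 fix xy [-47.4   0.4] z 30.5 yaw(fix) 0.00 tilt [-0.  0.] F [-0.2 -0.2  1. ] gap 0.297 gf 0.0 q6 -0.34
```

View pics/w4.png

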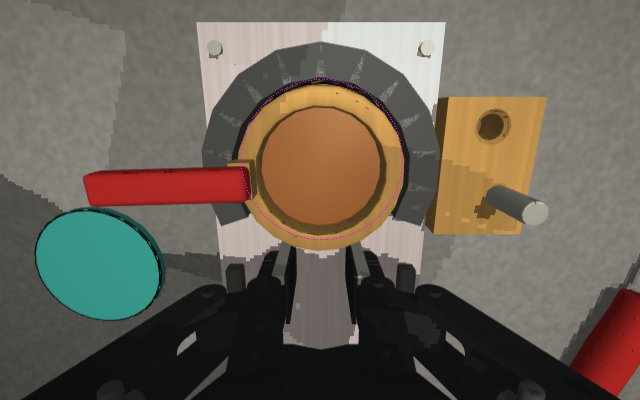

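Emit:
servo_tool(commands=[0.002,0,0,0,0,0,-0.41,0,0,0,0,0,0,-0.41,-0.01,0,0,0,0,0,-0.41,-0.03,0,0,0,0,0,-0.41,-0.04,0,0,0,0,0,-0.41,-0.04,0,0,0,0,0,-0.41,-0.03,0,0,0,0,0,-0.41,0,0,0,0,0,0,-0.41])

```text
t: 7.7
tcp_pos: [0.5932, -0.1001, 0.0308]
tool_rot: [0.67, 0.742, 0.0, 0.002]
force: [-0.1, -0.4, -0.2]
finger_gap: 0.296
gripper_force: 0.0
```

Run:
```python
from h import *; from station import manip
st(manip)
p=manip.snapshot("wrist")
c0=proj(p,fx(F0,[[-20,0,30]]))[0];print(c0)
v=max(0,int(c0[1])-75);im=p["img"][v:v+150,220:440,::-1]
cv2.imwrite("pics/w5.png",cv2.resize(im,None,fx=3.5,fy=3.5,interpolation=cv2.INTER_CUBIC))
```

```text
t 7.70 fix xy [-126.2   -0.8] z 30.8 yaw(fix) -0.00 tilt [ 0.003 -0.002] F [-0.1 -0.4 -0.2] gap 0.296 gf 0.0 q6 -0.45
[318.11477862  25.82405326]
```

View pics/w5.png

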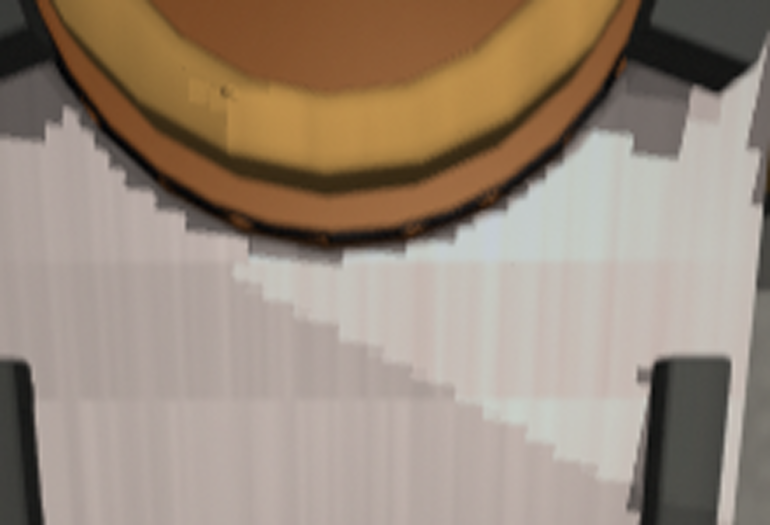

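Run:
```python
from h import *; from station import manip
p=manip.snapshot("wrist")
print(proj(p,fx(F0,[[-38,0,30],[-40,0,30],[-38,0,36],[-51,36,38],[-51,-36,38]])))
for r in(238,245):
  for z in(.030,.036):
    w=ray(p,(220+330/3.5,r/3.5),z); d=w[:2]-F0[:2];print(r,z,1e3*(np.cos(F0[2])*d[0]+np.sin(F0[2])*d[1]))
```

```text
[[319.86735872  76.93394645]
 [319.8769945   81.82163427]
 [319.87122375  75.35251127]
 [235.15444005 107.88219129]
 [404.64542989 107.60758609]]
238 0.03 -34.38428058173222
238 0.036 -35.15198369654319
245 0.03 -35.188176681064405
245 0.036 -35.922289083490426
```

The rear edge is near its seat, but this view does not settle whether the disc has dropped. I push again slowly a few mm further. That is harmless if it is seated, because the tips are above the deck.

Emit:
servo_tool(commands=[0.02,0,0,0,0,0,-0.41,0.04,0,0,0,0,0,-0.41,0.04,0,0,0,0,0,-0.41,0.03,0,0,0,0,0,-0.41,0.015,0,0,0,0,0,-0.41,0.008,0,0,0,0,0,-0.41,0,0,0,0,0,0,-0.41])

```text
t: 8.38
tcp_pos: [0.5835, -0.0183, 0.0307]
tool_rot: [0.668, 0.744, -0.0, -0.0]
force: [-0.8, 0.1, 0.1]
finger_gap: 0.301
gripper_force: 0.0
```

Emit:
servo_tool(commands=[0.002,0,0,0,0,0,-0.41,0.002,0,0,0,0,0,-0.41,0.002,0,0,0,0,0,-0.41,0,0,0,0,0,0,-0.41])

```text
t: 8.72
tcp_pos: [0.5834, -0.0173, 0.0306]
tool_rot: [0.669, 0.743, 0.0, 0.0]
force: [0.1, -0.2, 0.7]
finger_gap: 0.299
gripper_force: 0.0
```

Run:
```python
from h import *; from station import manip
st(manip)
p=manip.snapshot("wrist");cv2.imwrite("pics/w6raw.png",p["img"][:,:,::-1]);a=p["img"][180:280,230:410,::-1];b=cv2.imread("pics/w4.png")[180:280,230:410]
cv2.imwrite("pics/w6.png",cv2.resize(np.vstack([b,a]),None,fx=3,fy=3,interpolation=cv2.INTER_CUBIC))
print(proj(p,fx(F0,[[18,-72,42],[-11.5,-78,68]])))
```

```text
t 8.72 fix xy [-42.8   0.2] z 30.6 yaw(fix) 0.00 tilt [ 0. -0.] F [ 0.1 -0.2  0.7] gap 0.299 gf 0.0 q6 -0.33
[[490.90707049 138.57763885]
 [532.31438923 225.71849584]]
```

View pics/w6.png

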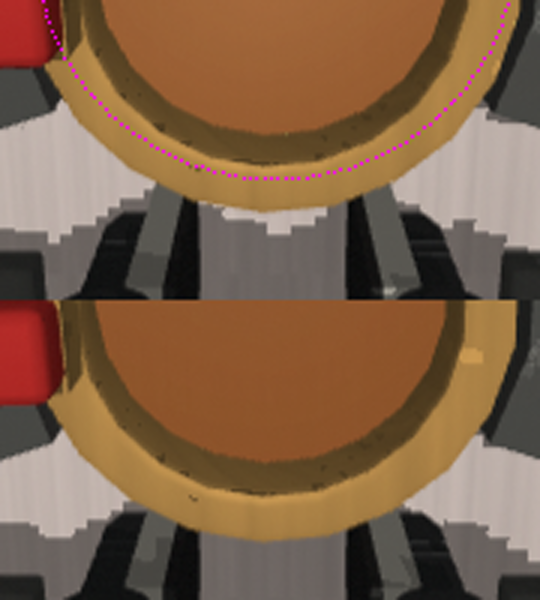

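The gripper view alone does not show the rear edge (w6: ring edge at row ~540 and fingers beside it). I back off and compare the rear edge numerically with the earlier view.

Emit:
servo_tool(commands=[-0.012,0,0,0,0,0,-0.41,-0.03,0,0,0,0,0,-0.41,-0.04,0,0,0,0,0,-0.41,-0.04,0,0,0,0,0,-0.41,-0.03,0,0,0,0,0,-0.41,-0.012,0,0,0,0,0,-0.41,0,0,0,0,0,0,-0.41])

```text
t: 9.35
tcp_pos: [0.5925, -0.1007, 0.0307]
tool_rot: [0.67, 0.743, 0.0, 0.001]
force: [-0.1, 0.1, -0.5]
finger_gap: 0.291
gripper_force: 0.0
```

Run:
```python
from h import *; from station import manip
st(manip)
p=manip.snapshot("wrist");cv2.imwrite("pics/w7raw.png",p["img"][:,:,::-1])
o=cv2.resize(cv2.imread("pics/w5.png"),(220,150),interpolation=cv2.INTER_AREA)[:,:,::-1]
n=p["img"][:150,220:440]
for nm,a in(("old",o),("new",n)):
    print(nm,[(r,a[r,94].tolist()) for r in range(44,82)][::1] if 0 else "")
    print([tuple(a[r,92:97].mean(0).astype(int)) for r in range(44,80)])
    for c in (3,195):
        g=a[:,c:c+3].mean((1,2)); d=np.diff(g[85:125]);print("fence",c,85+np.argmin(d),d.min())
```

```text
t 9.35 fix xy [-1.267e+02 -1.000e-01] z 30.7 yaw(fix) -0.00 tilt [ 0.001 -0.   ] F [-0.1  0.1 -0.5] gap 0.291 gf 0.0 q6 -0.46
old 
[(np.int64(177), np.int64(133), np.int64(71)), (np.int64(172), np.int64(130), np.int64(69)), (np.int64(165), np.int64(125), np.int64(66)), (np.int64(153), np.int64(115), np.int64(61)), (np.int64(131), np.int64(99), np.int64(52)), (np.int64(102), np.int64(76), np.int64(39)), (np.int64(70), np.int64(53), np.int64(27)), (np.int64(58), np.int64(43), np.int64(22)), (np.int64(56), np.int64(42), np.int64(21)), (np.int64(55), np.int64(42), np.int64(20)), (np.int64(60), np.int64(44), np.int64(23)), (np.int64(90), np.int64(61), np.int64(34)), (np.int64(120), np.int64(81), np.int64(48)), (np.int64(143), np.int64(96), np.int64(58)), (np.int64(151), np.int64(101), np.int64(62)), (np.int64(151), np.int64(102), np.int64(62)), (np.int64(151), np.int64(102), np.int64(63)), (np.int64(152), np.int64(102), np.int64(63)), (np.int64(153), np.int64(103), np.int64(63)), (np.int64(153), np.int64(103), np.int64(63)), (np.int64(141), np.int64(95), np.int64(58)), (np.int64(114), np.
[... 1741 characters left out ...]
64(118), np.int64(114)), (np.int64(130), np.int64(121), np.int64(117)), (np.int64(123), np.int64(115), np.int64(111)), (np.int64(117), np.int64(109), np.int64(105)), (np.int64(126), np.int64(117), np.int64(113)), (np.int64(142), np.int64(136), np.int64(132)), (np.int64(154), np.int64(150), np.int64(146)), (np.int64(165), np.int64(161), np.int64(157)), (np.int64(183), np.int64(178), np.int64(173)), (np.int64(193), np.int64(188), np.int64(182)), (np.int64(196), np.int64(191), np.int64(184)), (np.int64(196), np.int64(190), np.int64(183)), (np.int64(196), np.int64(190), np.int64(183)), (np.int64(196), np.int64(191), np.int64(183))]
fence 3 100 -46.55555555555554
fence 195 100 -47.000000000000014
```

Run:
```python
from h import *; from station import manip
im=cv2.imread("pics/w7raw.png")[0:115,235:405]
cv2.imwrite("pics/w7.png",cv2.resize(im,None,fx=4.7,fy=4.7,interpolation=cv2.INTER_CUBIC))
p=manip.snapshot("wrist")
off=proj(p,fx(F0,[[-51,36,38]]))[0,1]-100.5;print("off",off)
def xf(row,z):
    w=ray(p,(314,row+off),z);d=w[:2]-F0[:2];return 1e3*(np.cos(F0[2])*d[0]+np.sin(F0[2])*d[1])
print([(r,round(xf(r,.03),1),round(xf(r,.036),1)) for r in(60,62,64,73)], "ring front bottom z39.3 (exp -34):",xf(48,.0393),xf(53,.0393))
```

```text
off 4.730735212264932
[(60, np.float64(-34.1), np.float64(-34.9)), (62, np.float64(-34.9), np.float64(-35.7)), (64, np.float64(-35.7), np.float64(-36.5)), (73, np.float64(-39.4), np.float64(-40.0))] ring front bottom z39.3 (exp -34): -30.956837219723162 -32.79233805295365
```

View pics/w7.png

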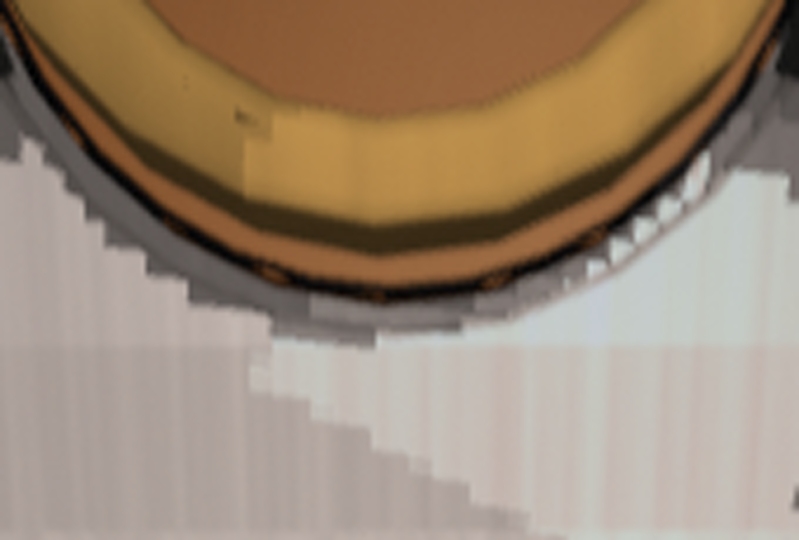

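The recess edge now shows as an arc at y≈330, concentric round the rim (y≈295), with an even gap of about 3–4 mm at the rear. That is consistent with a seated disc. Any doubt will show as a block when the ring turns past about 1.3 rad. Next I go to the lever.

Emit:
servo_tool(commands=[0,0,-0.03,0,0,0,-1,0,0,-0.04,0,0,0,-1,0,0,-0.04,0,0,0,-1,0,0,-0.03,0,0,0,-1,0.032,-0.0217,0,0,0,0,-1,0.032,-0.0217,0,0,0,0,-1,0.032,-0.0217,0,0,0,0,-1,0.032,-0.0217,0,0,0,0,-1,0.032,-0.0217,0,0,0,0,-1,0.033,-0.0217,0,0,0,0,-1,0,0,0,0,0,-0.0183,-1,0,0,0,0,0,-0.0183,-1])

```text
t: 10.45
tcp_pos: [0.515, -0.0068, 0.1006]
tool_rot: [0.575, 0.818, -0.0, -0.001]
force: [-0.1, -0.0, 0.1]
finger_gap: 0.001
gripper_force: 0.0
```

Emit:
servo_tool(commands=[0,0,0,0,0,-0.0183,-1,0,0,0,0,0,-0.0183,-1,0,0,0,0,0,-0.0183,-1,0,0,0,0,0,-0.0183,-1,0,0,0,0,0,-0.0183,-1,0,0,0,0,0,-0.0183,-1,0,0,0,0,0,-0.0183,-1,0,0,0,0,0,-0.0183,-1,0,0,0,0,0,-0.0183,-1,0,0,0,0,0,-0.0183,-1,0,0,0,0,0,-0.0183,-1,0,0,0,0,0,-0.0183,-1])

```text
t: 11.45
tcp_pos: [0.5164, -0.0079, 0.1006]
tool_rot: [-0.076, 0.997, 0.0, -0.0]
force: [0.4, -0.3, 0.9]
finger_gap: 0.0
gripper_force: 0.0
```

Run:
```python
from h import *; from station import manip
st(manip)
p=manip.snapshot("wrist");cv2.imwrite("pics/w8raw.png",p["img"][:,:,::-1])
hsv=cv2.cvtColor(p["img"],cv2.COLOR_RGB2HSV)
red=((hsv[...,0]<6)|(hsv[...,0]>174))&(hsv[...,1]>180)&(hsv[...,2]>90)
n,l,sx,ce=cv2.connectedComponentsWithStats(red.astype(np.uint8))
for i in range(1,n):
    if sx[i,4]>150:
        v,u=np.nonzero(l==i);P=np.array([ray(p,(a,b),.0713)[:2] for a,b in zip(u[::7],v[::7])])-F0[:2]
        c,s=np.cos(F0[2]),np.sin(F0[2]);Q=P@np.array([[c,-s],[s,c]])*1e3
        print(sx[i],Q.mean(0),Q.min(0),Q.max(0),"ang",np.arctan2(*Q.mean(0)[::-1]))
# hole in w6raw
a=cv2.imread("pics/w6raw.png");g=a.max(2);sub=g[115:165,470:515];m=sub<70;v,u=np.nonzero(m);print("hole w6",u.mean()+470,v.mean()+115,m.sum())
```

```text
t 11.45 fix xy [-26.4  65.9] z 100.6 yaw(fix) -4.66 tilt [-0.001  0.   ] F [ 0.4 -0.3  0.9] gap 0.000 gf 0.0 q6 -1.96
[ 351  211   20   80 1243] [-1.22623358 58.63423865] [-7.42145422 29.94121567] [ 4.62463688 82.31217632] ang 1.5917065471988303
hole w6 491.95375722543355 133.28323699421966 173
```

Lever confirmed at fixture angle ≈1.61, with the pusher clear of it. I back off slightly, descend and approach.

Emit:
servo_tool(commands=[0,-0.006,0,0,0,0,-1,0,0,0.02,0,0,0,-1,0,0,0.03,0,0,0,-1,0,0,0.03,0,0,0,-1,0,0,0.015,0,0,0,-1,0,0.006,0,0,0,0,-1,0,0.006,0,0,0,0,-1,0,0.002,0,0,0,0,-1,0,0,0,0,0,0,-1])

```text
t: 12.25
tcp_pos: [0.5168, -0.0049, 0.0537]
tool_rot: [-0.073, 0.997, -0.0, 0.0]
force: [0.4, -0.0, -0.2]
finger_gap: -0.004
gripper_force: 0.0
```

Run:
```python
from h import *; from station import manip
st(manip)
```

```text
t 12.25 fix xy [-23.5  65.2] z 53.7 yaw(fix) -4.67 tilt [ 0.001 -0.   ] F [ 0.4 -0.  -0.2] gap -0.004 gf 0.0 q6 -1.94
```

Emit:
servo_tool(commands=[0.0031,0.0119,0,0,0,0.0139,-1,0.0031,0.0119,0,0,0,0.0139,-1,0.0031,0.0119,0,0,0,0.0139,-1,0.0031,0.0119,0,0,0,0.0139,-1,0.0031,0.0119,0,0,0,0.0139,-1,0.0031,0.0119,0,0,0,0.0139,-1,0.0031,0.0119,0,0,0,0.0139,-1,0.0031,0.0119,0,0,0,0.0139,-1])

```text
t: 12.92
tcp_pos: [0.5119, 0.0425, 0.0536]
tool_rot: [0.275, 0.961, -0.0, 0.0]
force: [-0.2, -2.9, -1.1]
finger_gap: -0.0
gripper_force: 1.2
```

```bash
cat >> h.py <<'E'
def lev(m):
    p=m.snapshot("wrist")
    hsv=cv2.cvtColor(p["img"],cv2.COLOR_RGB2HSV)
    red=((hsv[...,0]<6)|(hsv[...,0]>174))&(hsv[...,1]>170)&(hsv[...,2]>70)
    n,l,sx,ce=cv2.connectedComponentsWithStats(red.astype(np.uint8))
    for i in range(1,n):
        if sx[i,4]>150:
            v,u=np.nonzero(l==i);P=np.array([ray(p,(a,b),.068)[:2] for a,b in zip(u[::7],v[::7])])-F0[:2]
            c,s=np.cos(F0[2]),np.sin(F0[2]);Q=P@np.array([[c,-s],[s,c]])*1e3-[1.7,0]
            print("red",sx[i],Q.mean(0).round(1),"ang",np.arctan2(*Q.mean(0)[::-1]).round(3))
    return p
E
python3 - <<'E'
from h import *; from station import manip
st(manip);lev(manip)
E
```

```text
t 12.92 fix xy [24.2 65. ] z 53.6 yaw(fix) 0.91 tilt [ 0.    -0.001] F [-0.2 -2.9 -1.1] gap -0.000 gf 1.2 q6 -1.15
red [ 349  234   27   58 1230] [41.8 57.5] ang 0.943
```

The lever follows, with about 2.9 N as expected.

Emit:
servo_tool(commands=[0.0031,0.0119,0,0,0,0.0139,-1,0.0031,0.0119,0,0,0,0.0139,-1,0.0031,0.0119,0,0,0,0.0139,-1,0.0031,0.0119,0,0,0,0.0139,-1,0.0031,0.0119,0,0,0,0.0139,-1,0.0031,0.0119,0,0,0,0.0139,-1,0.0031,0.0119,0,0,0,0.0139,-1,0.0031,0.0119,0,0,0,0.0139,-1])

```text
t: 13.63
tcp_pos: [0.5379, 0.0824, 0.0532]
tool_rot: [0.587, 0.81, -0.001, -0.001]
force: [-2.3, -1.5, -1.7]
finger_gap: -0.0
gripper_force: 1.2
```

Run:
```python
from h import *; from station import manip
st(manip);lev(manip)
```

```text
t 13.63 fix xy [61.1 34.9] z 53.2 yaw(fix) 0.21 tilt [-0.003 -0.   ] F [-2.3 -1.5 -1.7] gap -0.000 gf 1.2 q6 -0.37
red [ 349  234   26   58 1186] [69.3 17.3] ang 0.245
```

Turn is now ≈1.6 with no block: the ring's underside is below where an unseated disc's top would be, so the window is seated. I continue.

Emit:
servo_tool(commands=[0.0031,0.0119,0,0,0,0.0139,-1,0.0031,0.0119,0,0,0,0.0139,-1,0.0031,0.0119,0,0,0,0.0139,-1,0.0031,0.0119,0,0,0,0.0139,-1,0.0031,0.0119,0,0,0,0.0139,-1,0.0031,0.0119,0,0,0,0.0139,-1,0.0031,0.0119,0,0,0,0.0139,-1,0.0031,0.0119,0,0,0,0.0139,-1,0.0031,0.0119,0,0,0,0.0139,-1,0.0031,0.0119,0,0,0,0.0139,-1,0.0031,0.0119,0,0,0,0.0139,-1,0.0031,0.0119,0,0,0,0.0139,-1])

```text
t: 14.68
tcp_pos: [0.6081, 0.0894, 0.053]
tool_rot: [0.913, 0.408, -0.001, -0.001]
force: [-1.4, 0.8, -0.5]
finger_gap: -0.002
gripper_force: 1.0
```

Run:
```python
from h import *; from station import manip
st(manip);lev(manip)
```

```text
t 14.68 fix xy [ 60.7 -35.6] z 53.0 yaw(fix) -0.84 tilt [-0.003  0.001] F [-1.4  0.8 -0.5] gap -0.002 gf 1.0 q6 0.69
red [ 347  233   26   58 1128] [ 49.6 -53.2] ang -0.821
```

Emit:
servo_tool(commands=[0.0031,0.0119,0,0,0,0.0139,-1,0.0031,0.0119,0,0,0,0.0139,-1,0.0031,0.0119,0,0,0,0.0139,-1,0.0031,0.0119,0,0,0,0.0139,-1,0.0031,0.0119,0,0,0,0.0139,-1,0.0031,0.0119,0,0,0,0.0139,-1,0.0031,0.0119,0,0,0,0.0139,-1,0.0013,0.0048,0,0,0,0.0055,-1,0.0006,0.0024,0,0,0,0.0028,-1,0,0,0,0,0,0,-1])

```text
t: 15.57
tcp_pos: [0.6425, 0.0572, 0.0534]
tool_rot: [0.996, 0.09, 0.0, -0.0]
force: [-1.3, 0.8, 0.4]
finger_gap: -0.001
gripper_force: 0.5
```

Run:
```python
from h import *; from station import manip
st(manip);p=lev(manip);cv2.imwrite("pics/w9raw.png",p["img"][:,:,::-1])
```

```text
t 15.57 fix xy [ 25.1 -66.4] z 53.4 yaw(fix) -1.50 tilt [0. 0.] F [-1.3  0.8  0.4] gap -0.001 gf 0.5 q6 1.31
red [ 527    0  113   87 5843] [ -71.7 -172.5] ang -1.965
red [ 345  234   26   57 1003] [  5.9 -74.8] ang -1.492
```

Emit:
servo_tool(commands=[0.0005,0.003,0,0,0,0.0028,-1,0.0005,0.003,0,0,0,0.0028,-1,0,0.002,0,0,0,0.0028,-1,0,0,0,0,0,0,-1])

```text
t: 15.95
tcp_pos: [0.644, 0.054, 0.0533]
tool_rot: [0.998, 0.062, 0.0, -0.001]
force: [0.1, 5.0, -0.1]
finger_gap: -0.004
gripper_force: 2.3
```

Emit:
servo_tool(commands=[0,0.002,0,0,0,0.0014,-1,0,0,0,0,0,0,-1])

```text
t: 16.12
tcp_pos: [0.6443, 0.0532, 0.0533]
tool_rot: [0.998, 0.058, 0.001, -0.001]
force: [0.1, 5.9, 0.1]
finger_gap: 0.002
gripper_force: 2.5
```

Run:
```python
from h import *; from station import manip
st(manip);p=lev(manip)
```

```text
t 16.12 fix xy [ 20.9 -67.8] z 53.3 yaw(fix) -1.56 tilt [0.001 0.001] F [0.1 5.9 0.1] gap 0.002 gf 2.5 q6 1.36
red [ 509    0  131   72 6101] [ -79.4 -170.8] ang -2.006
red [344 234  26  57 996] [  1.5 -75.3] ang -1.55
```

Emit:
servo_tool(commands=[0,0.002,0,0,0,0,-1,0,0.002,0,0,0,0,-1,0,0,0,0,0,0,-1])

```text
t: 16.42
tcp_pos: [0.6445, 0.0518, 0.0533]
tool_rot: [0.998, 0.058, 0.001, -0.001]
force: [1.4, 7.3, -0.7]
finger_gap: -0.002
gripper_force: 3.3
```

Run:
```python
from h import *; from station import manip
st(manip);p=lev(manip)
```

```text
t 16.42 fix xy [ 19.5 -67.9] z 53.3 yaw(fix) -1.56 tilt [0.001 0.002] F [ 1.4  7.3 -0.7] gap -0.002 gf 3.3 q6 1.36
red [ 506    0  134   73 6281] [ -80.3 -170.8] ang -2.01
red [344 234  26  56 975] [  0.2 -75.6] ang -1.568
```

Emit:
servo_tool(commands=[0,0.002,0,0,0,0,-1,0,0.002,0,0,0,0,-1,0,0,0,0,0,0,-1])

```text
t: 16.72
tcp_pos: [0.6448, 0.0505, 0.0533]
tool_rot: [0.998, 0.058, 0.001, -0.002]
force: [0.4, 9.0, -0.0]
finger_gap: -0.002
gripper_force: 4.0
```

Emit:
servo_tool(commands=[0,0.002,0,0,0,0,-1,0,0.002,0,0,0,0,-1,0,0,0,0,0,0,-1])

```text
t: 16.97
tcp_pos: [0.6449, 0.05, 0.0533]
tool_rot: [0.998, 0.058, 0.001, -0.003]
force: [1.3, 13.4, 0.0]
finger_gap: 0.0
gripper_force: 6.0
```

Run:
```python
from h import *; from station import manip
st(manip);p=lev(manip)
```

```text
t 16.97 fix xy [ 17.7 -68. ] z 53.3 yaw(fix) -1.56 tilt [0.001 0.006] F [ 1.3 13.4  0. ] gap 0.000 gf 6.0 q6 1.35
red [ 503    0  137   74 6445] [ -81.6 -170.7] ang -2.017
red [344 234  25  56 919] [ -1.3 -75.8] ang -1.588
```

Emit:
servo_tool(commands=[0,0.003,0,0,0,0,-1,0,0.003,0,0,0,0,-1,0,0,0,0,0,0,-1])

```text
t: 17.27
tcp_pos: [0.6449, 0.0495, 0.0533]
tool_rot: [0.998, 0.057, 0.001, -0.005]
force: [1.2, 19.7, 0.2]
finger_gap: -0.005
gripper_force: 9.2
```

Run:
```python
from h import *; from station import manip
st(manip);p=lev(manip)
```

```text
t 17.27 fix xy [ 17.2 -68. ] z 53.3 yaw(fix) -1.56 tilt [0.001 0.009] F [ 1.2 19.7  0.2] gap -0.005 gf 9.2 q6 1.35
red [ 503    0  137   73 6428] [ -82.  -170.6] ang -2.019
red [343 234  26  56 901] [ -1.8 -76.3] ang -1.594
```

The force rises to 20 N with no further travel, so the lever is at its stop. I back off, rise, and go to look at the hole with yaw 0.

Emit:
servo_tool(commands=[0,-0.014,0,0,0,0,-1,0,-0.016,0,0,0,0,-1,0,0,-0.02,0,0,0,-1,0,0,-0.035,0,0,0,-1,0,0,-0.035,0,0,0,-1,0,0,-0.025,0,0,0,-1,0,0.03,0,0,0,0,-1,0,0.03,0,0,0,0,-1,0,0.03,0,0,0,0,-1,0,0.03,0,0,0,0,-1,0,0,0,0,0,-0.0177,-1,0,0,0,0,0,-0.0177,-1])

```text
t: 18.32
tcp_pos: [0.6498, -0.0046, 0.1094]
tool_rot: [0.986, 0.17, -0.001, -0.0]
force: [-1.2, 0.4, -0.2]
finger_gap: 0.0
gripper_force: 0.0
```

Emit:
servo_tool(commands=[0,0,0,0,0,-0.0177,-1,0,0,0,0,0,-0.0177,-1,0,0,0,0,0,-0.0177,-1,0,0,0,0,0,-0.0177,-1,0,0,0,0,0,-0.0177,-1,0,0,0,0,0,-0.0177,-1,0,0,0,0,0,-0.0177,-1,0,0,0,0,0,-0.0177,-1,0,0,0,0,0,-0.0177,-1,0,0,0,0,0,-0.0177,-1,0,0,0,0,0,-0.0177,-1,0,0,0,0,0,-0.0177,-1])

```text
t: 19.32
tcp_pos: [0.6496, -0.0033, 0.1093]
tool_rot: [0.668, 0.744, -0.001, -0.001]
force: [-0.6, 0.3, -0.2]
finger_gap: 0.004
gripper_force: 0.0
```

Emit:
servo_tool(commands=[0,0,0,0,0,0,-1,0,0,0,0,0,0,-1])

```text
t: 19.48
tcp_pos: [0.6497, -0.0028, 0.1096]
tool_rot: [0.671, 0.741, -0.001, -0.001]
force: [0.7, -0.2, -0.3]
finger_gap: 0.001
gripper_force: 0.0
```

```bash
cat >> h.py <<'E'
def w2f(w):
    d=np.array(w)[:2]-F0[:2];c,s=np.cos(F0[2]),np.sin(F0[2]);return 1e3*np.array([c*d[0]+s*d[1],-s*d[0]+c*d[1]])
E
python3 - <<'E'
from h import *; from station import manip
st(manip);p=lev(manip);cv2.imwrite("pics/w10raw.png",p["img"][:,:,::-1])
h=proj(p,fx(F0,[[18,-72,42],[-11.5,-78,68],[0,-66,62]]));print("pred hole, post",h)
u0,v0=h[0].astype(int);a=p["img"][v0-22:v0+22,u0-22:u0+22].max(2)
for r in a[::2,::2]: print(" ".join("%3d"%x for x in r))
m=a<75;n,l,sx,ce=cv2.connectedComponentsWithStats(m.astype(np.uint8))
for i in range(1,n):
    if sx[i,4]>30: c=ce[i]+[u0-22,v0-22];print(sx[i],c,w2f(ray(p,c,.042)))
E
```

```text
t 19.48 fix xy [-35.3 -67.3] z 109.6 yaw(fix) -0.01 tilt [-0.002  0.   ] F [ 0.7 -0.2 -0.3] gap 0.001 gf 0.0 q6 -0.27
red [ 255  161   88   20 1666] [  0.3 -54. ] ang -1.564
red [ 436  251   48   64 1631] [ -77.6 -161.9] ang -2.018
red [419 335  15  18 152] [-127.3 -143.7] ang -2.296
pred hole, post [[327.00970005 140.00581586]
 [337.45890468 191.6042432 ]
 [318.16223096 171.7378848 ]]
122 122 130 129 125 124 124 126 126 125 126 127 125 131 129 129 131 130 128 128 128 132
 84  85  86  85  89  94  79  80  80  82  82  81  81  83  84  93  92  87  86  85  86  90
183 179 185 190 191 187 188 187 190 194 190 183 183 188 187 188 188 185 186 187 192 194
171 166 171 175 174 179 181 179 182 210 206 197 199 203 202 204 202 200 201 202 203 205
170 165 170 176 174 171 173 171 173 209 205 197 198 202 202 202 202 199 201 201 203 205
170 166 171 176 176 171 173 171 174 178 181 165 176 180 180 204 202 200 202 203 203 204
170 165 170 176 175 171 172 171 154 127 114  83  85 115 162 172 202 199 201 202 202 205
170 164 169 175 175 170 172 127 122 108  96  98  97 112 112 162 178 177 178 180 201 204
169 164
[... 524 characters left out ...]
 185 167 172 172 169 166 147 143  90  90  88  83 104 138 143 169 168 169 169 170 173
200 194 197 202 172 169 169 160 152 151 137 136 139 145 146 169 167 167 168 169 171 174
201 193 196 203 197 193 193 169 167 159 150 142 148 165 168 168 167 167 167 169 169 173
200 194 196 203 203 198 199 197 200 206 200 163 164 170 167 167 166 166 166 168 169 173
199 193 195 203 202 198 199 197 199 206 202 185 186 170 168 167 166 165 166 168 168 172
199 192 195 203 201 199 199 197 199 206 202 192 194 198 196 196 195 193 188 168 169 172
176 170 172 178 201 199 199 197 200 205 179 162 164 176 174 174 173 173 195 168 168 172
136 133 133 138 137 136 136 135 137 150 138 132 133 137 135 135 135 135 166 196 197 202
```

The hole outline is centred at (327.5,140), against a predicted (327,140), and the lever is on the −y axis as predicted. Next I go to the pin.

Emit:
servo_tool(commands=[0.03,-0.01,-0.02,0,0,0,0.2,0.0433,-0.015,-0.02,0,0,0,0.2,0.0433,-0.015,-0.02,0,0,0,0.2,0.0433,-0.015,-0.02,0,0,0,0.2,0.0433,-0.015,-0.02,0,0,0,0.2,0.0433,-0.015,-0.02,0,0,0,0.2,0.0433,-0.015,0,0,0,0,0.2,0.0433,-0.015,0,0,0,0,0.2,0.0433,-0.015,0,0,0,0,0.2,0.0433,-0.015,0,0,0,0,0.2,0.0433,-0.015,0,0,0,0,0.2,0.0433,-0.015,0,0,0,0,0.2])

```text
t: 20.53
tcp_pos: [0.5358, 0.2431, 0.1713]
tool_rot: [0.67, 0.742, 0.0, -0.0]
force: [0.9, 1.0, -0.3]
finger_gap: 0.599
gripper_force: 0.0
```

Emit:
servo_tool(commands=[0.013,-0.005,0,0,0,0,0.2,0,0,0,0,0,0,0.2,0,0,0,0,0,0,0.2])

```text
t: 20.78
tcp_pos: [0.5339, 0.2479, 0.171]
tool_rot: [0.67, 0.743, 0.0, 0.0]
force: [1.3, -0.6, 0.6]
finger_gap: 0.601
gripper_force: 0.0
```

```bash
cat >> h.py <<'E'
def yel(p):
    hsv=cv2.cvtColor(p["img"],cv2.COLOR_RGB2HSV);m=(hsv[...,0]>25)&(hsv[...,0]<36)&(hsv[...,1]>150)&(hsv[...,2]>70)
    n,l,sx,ce=cv2.connectedComponentsWithStats(m.astype(np.uint8));i=1+np.argmax(sx[1:,4]);return sx[i],ce[i]
E
python3 - <<'E'
from h import *; from station import manip
st(manip);p=manip.snapshot("wrist");cv2.imwrite("pics/w11raw.png",p["img"][:,:,::-1])
b,c=yel(p);print(b,c,"head mid",w2f(ray(p,c,.076)))
for q in("lock_pin","pin_stand"):
    for d in manip.look_for(p,q)[:2]: print(q,d["conf"],d["box"])
P=ray(p,c,.076);P[2]=.034;print("pred flange px",proj(p,P))
x,y,w,h=b[:4]
def mk(P,z0,z1,r):
    pts=[]
    for z in(z0,z1):
        for t in np.linspace(0,6.28,40): pts.append([P[0]+r*np.cos(t),P[1]+r*np.sin(t),z])
    u=proj(p,np.array(pts));return np.r_[u.min(0),u.max(0)]
r=least_squares(lambda P:mk(P,.064,.084,.009)-np.array([x,y,x+w,y+h]),P[:2]);print("fit",r.x,w2f(r.x),r.fun)
E
```

```text
t 20.78 fix xy [226.1  21.6] z 171.0 yaw(fix) -0.00 tilt [ 0.001 -0.   ] F [ 1.3 -0.6  0.6] gap 0.601 gf 0.0 q6 0.14
[309 134  20   6  40] [319.3  137.45] head mid [278.94467403  22.25561059]
lock_pin 0.88 [309.1, 117.9, 22.8, 20.7]
pin_stand 0.85 [278.8, 86.0, 80.6, 79.2]
pin_stand 0.44 [308.3, 117.4, 26.4, 24.2]
pred flange px [[319.39016533 133.7139522 ]]
fit [0.5274138  0.30094539] [279.54895772  22.45499201] [ -2.15998785 -10.05095767   2.16112552   9.73809923]
```

Run:
```python
from h import *; from station import manip
p=manip.snapshot("wrist")
im=p["img"];print([tuple(im[r,320]) for r in range(108,146,2)])
m=(im[...,0].astype(int)-im[...,2]>50)&(im[...,1].astype(int)-im[...,2]>40);m[:,:270]=0;m[:,370:]=0;m[:80]=0;m[170:]=0
v,u=np.nonzero(m);print(u.min(),u.max(),v.min(),v.max(),m.sum())
def mk(P,z0,z1,r):
    t=np.linspace(0,6.28,40);pts=np.vstack([np.c_[P[0]+r*np.cos(t),P[1]+r*np.sin(t),z+0*t] for z in(z0,z1)])
    q=proj(p,pts);return np.r_[q.min(0),q.max(0)]
B=np.array([u.min(),v.min(),u.max()+1,v.max()+1])
r=least_squares(lambda P:mk(P,.064,.084,.009)-B,[.527,.307]);print("fit",r.x,w2f(r.x),r.fun)
```

```text
[(np.uint8(50), np.uint8(48), np.uint8(47)), (np.uint8(51), np.uint8(49), np.uint8(47)), (np.uint8(50), np.uint8(47), np.uint8(46)), (np.uint8(63), np.uint8(57), np.uint8(42)), (np.uint8(235), np.uint8(238), np.uint8(107)), (np.uint8(236), np.uint8(237), np.uint8(106)), (np.uint8(236), np.uint8(236), np.uint8(105)), (np.uint8(236), np.uint8(235), np.uint8(104)), (np.uint8(235), np.uint8(234), np.uint8(102)), (np.uint8(236), np.uint8(234), np.uint8(102)), (np.uint8(235), np.uint8(233), np.uint8(101)), (np.uint8(236), np.uint8(232), np.uint8(99)), (np.uint8(236), np.uint8(230), np.uint8(98)), (np.uint8(235), np.uint8(230), np.uint8(97)), (np.uint8(235), np.uint8(229), np.uint8(96)), (np.uint8(169), np.uint8(153), np.uint8(63)), (np.uint8(26), np.uint8(24), np.uint8(25)), (np.uint8(43), np.uint8(42), np.uint8(42)), (np.uint8(42), np.uint8(41), np.uint8(41))]
306 329 114 139 483
fit [0.52682357 0.3071234 ] [285.7547905   22.39320583] [-0.28615857  0.28563862  0.28607504 -0.26858261]
```

Pin head fit: fixture (285.8, 22.4) mm, which agrees with the overview estimate. I go over it, descend and grip.

Emit:
servo_tool(commands=[0.03,-0.0016,0,0,0,0,0.2,0.04,0,0,0,0,0,0.2,0.035,0,0,0,0,0,0.2,0.0142,0,0.01,0,0,0,0.2,0,0,0.035,0,0,0,0.2,0,0,0.04,0,0,0,0.2,0,0,0.04,0,0,0,0.2,0,0,0.04,0,0,0,0.2,0,0,0.04,0,0,0,0.2,0,0,0.02,0,0,0,0.2,0,0,0.007,0,0,0,0.2,0,0,0,0,0,0,0.2])

```text
t: 21.98
tcp_pos: [0.5269, 0.3062, 0.0536]
tool_rot: [0.67, 0.742, -0.001, -0.0]
force: [0.1, 0.8, 0.7]
finger_gap: 0.598
gripper_force: 0.0
```

Run:
```python
from h import *; from station import manip
st(manip)
```

```text
t 21.98 fix xy [284.8  22.5] z 53.6 yaw(fix) -0.00 tilt [-0.002 -0.001] F [0.1 0.8 0.7] gap 0.598 gf 0.0 q6 0.24
```

Emit:
servo_tool(commands=[0,0,0,0,0,0,-1,0,0,0,0,0,0,-1,0,0,0,0,0,0,-1,0,0,0,0,0,0,-1,0,0,0,0,0,0,-1], force=40)

```text
t: 22.4
tcp_pos: [0.528, 0.3073, 0.0559]
tool_rot: [0.67, 0.743, 0.001, 0.001]
force: [-0.4, -0.9, 3.3]
finger_gap: 0.192
gripper_force: 39.1
```

Emit:
servo_tool(commands=[0,0,-0.02,0,0,0,-1,0,0,-0.04,0,0,0,-1,0,0,-0.05,0,0,0,-1,0,0,-0.05,0,0,0,-1,0,0,-0.03,0,0,0,-1,-0.02,0.008,0,0,0,0,-1,-0.04,0.0145,0,0,0,0,-1,-0.04,0.0145,0,0,0,0,-1,-0.04,0.0145,0,0,0,0,-1,-0.04,0.0145,0,0,0,0,-1,-0.04,0.0145,0,0,0,0,-1,-0.04,0.0145,0,0,0,0,-1])

```text
t: 23.4
tcp_pos: [0.5873, 0.1807, 0.1485]
tool_rot: [0.67, 0.742, -0.001, -0.001]
force: [-1.0, 0.5, -0.6]
finger_gap: 0.195
gripper_force: 39.6
```

Emit:
servo_tool(commands=[-0.04,0.0145,0,0,0,0,-1,-0.04,0.0145,0,0,0,0,-1,-0.04,0.0145,0,0,0,0,-1,-0.04,0.0145,0,0,0,0,-1,-0.04,0.0145,0,0,0,0,-1,-0.04,0.0145,0,0,0,0,-1,-0.0356,0.0068,0,0,0,0,-1,0,0,0,0,0,0,-1,0,0,0,0,0,0,-1,0,0,0,0,0,0,-1])

```text
t: 24.23
tcp_pos: [0.6474, 0.0504, 0.1488]
tool_rot: [0.67, 0.742, -0.001, -0.001]
force: [-0.1, 1.0, 0.5]
finger_gap: 0.193
gripper_force: 39.6
```

Run:
```python
from h import *; from station import manip
st(manip);p=manip.snapshot("wrist");cv2.imwrite("pics/w12.png",p["img"][:,:,::-1])
s=manip.sense();t=np.array(s["tcp_pos"])
print("pred hole",proj(p,fx(F0,[[18,-72,42]])),"pred foot",proj(p,[t+[0,0,z] for z in(-.045,-.025,-.021)]))
```

```text
t 24.23 fix xy [ 17.8 -70.5] z 148.8 yaw(fix) -0.00 tilt [-0.002  0.001] F [-0.1  1.   0.5] gap 0.193 gf 39.6 q6 -0.20
pred hole [[322.38754803 199.59783119]] pred foot [[320.73592816 224.98136557]
 [320.72423367 236.91227722]
 [320.72159055 239.60883046]]
```

View pics/w12.png

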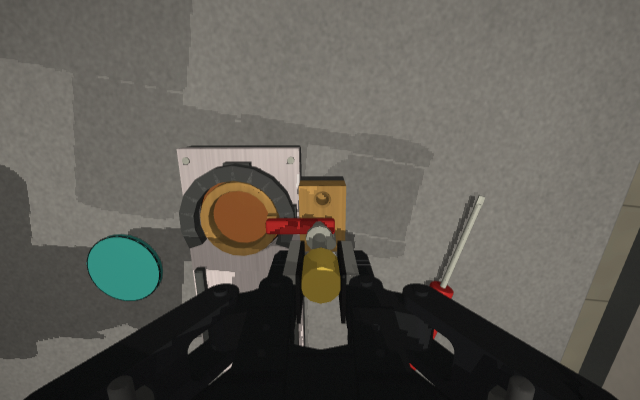

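The pin is held upright: head (321,275), flange (320,235). The hole is at (322,199) as predicted and the lever lies at the post side. Measured poses are noisy, so I average several before aligning.

Run:
```python
from h import *; from station import manip
T=[];A=[]
for i in range(20):
    p=manip.snapshot("wrist");s=manip.sense();T.append(s["tcp_pos"]);A.append(R.from_quat(s["tool_rot"]).as_matrix()[:2,2])
T=np.array(T);print(w2f(T.mean(0)),T.mean(0),T.std(0),np.mean(A,0),s["t"])
# hole & flange features
hol=proj(p,fx(F0,[[18,-72,42]]))[0];u,v=hol.round().astype(int);a=p["img"][v-12:v+13,u-13:u+14].max(2);print(hol)
for r in a[::1]: print(" ".join("%3d"%x for x in r[::1]))
```

```text
[ 17.91404043 -71.4591926 ] [0.64828296 0.05061891 0.14960106] [0.0002723  0.00043737 0.00012905] [-1.54098013e-04  5.83009100e-05] 25.2833
[320.8429098  198.80497862]
194 195 192 189 190 191 188 168 163 165 168 163 161 156 157 160 161 161 160 162 163 161 160 159 159 160 162
194 195 192 189 189 190 188 162 162 165 167 163 161 156 157 160 162 161 159 161 163 162 159 159 159 159 161
194 193 192 189 190 190 188 161 162 166 168 164 160 155 157 160 161 161 159 161 163 161 159 159 160 159 162
194 194 192 190 189 191 188 161 162 165 167 154 143 147 149 160 160 161 159 161 163 161 159 159 159 160 161
173 174 192 190 188 169 168 160 146 148 132 124  94  97  99 125 135 153 160 161 163 161 160 160 160 160 161
164 166 192 189 188 162 160 145 126 128 136 134 137  92  97 108 116 123 142 160 163 161 160 160 159 160 161
165 165 171 168 169 161 139 127 125 138 157 157 160  95  96  94 100 111  97 144 162 160 160 160 160 159 161
165 165 165 161 160 148 127 126 154 158 162 162 165 155 154  90  91 100 107  99 145 160 159 159 159 160 161
166 165 164 162 159 133 127 132 161 160 160 161 166 168 167  89  89 
[... 1067 characters left out ...]
 140 145 147 143 148 158 161 160 159 159 160 160 162
163 165 165 162 160 162 162 160 158 156 155 151 146 144 143 144 153 155 158 160 161 159 159 160 159 159 162
163 165 165 162 160 161 162 161 163 164 165 160 156 148 151 156 161 161 160 160 161 159 159 158 159 159 161
164 166 164 161 160 161 161 161 163 165 168 165 160 154 155 159 163 163 160 161 161 158 158 158 159 159 161
164 165 165 161 160 161 161 161 163 165 169 165 161 155 156 159 163 163 161 161 161 158 158 158 158 159 161
165 165 164 163 161 163 161 161 163 165 169 165 161 156 156 159 162 162 161 160 161 159 159 159 159 158 161
164 165 165 163 161 163 161 161 163 165 169 165 161 157 157 159 162 163 161 161 160 158 158 159 159 160 162
```

Alignment is good to about 0.5 mm. I descend to just above the mouth, then insert slowly.

Emit:
servo_tool(commands=[0.0004,0.001,0.02,0,0,0,-1,0,0,0.03,0,0,0,-1,0,0,0.03,0,0,0,-1,0,0,0.02,0,0,0,-1,0,0,0.012,0,0,0,-1,0,0,0,0,0,0,-1,0,0,0.008,0,0,0,-1,0,0,0.008,0,0,0,-1,0,0,0,0,0,0,-1])

```text
t: 26.03
tcp_pos: [0.6489, 0.0505, 0.0854]
tool_rot: [0.67, 0.742, -0.0, -0.0]
force: [-0.3, -0.9, -0.4]
finger_gap: 0.191
gripper_force: 39.6
```

Emit:
servo_tool(commands=[0,0,0.006,0,0,0,-1,0,0,0.006,0,0,0,-1,0,0,0,0,0,0,-1])

```text
t: 26.28
tcp_pos: [0.6487, 0.0505, 0.0793]
tool_rot: [0.67, 0.742, -0.0, -0.0]
force: [-0.0, 0.9, 0.1]
finger_gap: 0.192
gripper_force: 39.6
```

Emit:
servo_tool(commands=[0,0,0.006,0,0,0,-1,0,0,0.006,0,0,0,-1,0,0,0.005,0,0,0,-1,0,0,0,0,0,0,-1])

```text
t: 26.62
tcp_pos: [0.6485, 0.0505, 0.0704]
tool_rot: [0.67, 0.742, -0.0, -0.001]
force: [0.1, -0.0, -0.1]
finger_gap: 0.194
gripper_force: 39.6
```

Emit:
servo_tool(commands=[0,0,0.003,0,0,0,-1,0,0,0.002,0,0,0,-1,0,0,0,0,0,0,-1])

```text
t: 26.87
tcp_pos: [0.6488, 0.0505, 0.0684]
tool_rot: [0.67, 0.742, -0.0, -0.0]
force: [-0.1, 0.2, -0.7]
finger_gap: 0.196
gripper_force: 39.6
```

Emit:
servo_tool(commands=[0,0,0.002,0,0,0,-1,0,0,0.002,0,0,0,-1,0,0,0,0,0,0,-1])

```text
t: 27.12
tcp_pos: [0.6492, 0.0504, 0.0678]
tool_rot: [0.67, 0.742, 0.0, 0.0]
force: [-1.4, 0.2, 4.5]
finger_gap: 0.197
gripper_force: 40.3
```

Emit:
servo_tool(commands=[0,0,0.002,0,0,0,-1,0,0,0,0,0,0,-1])

```text
t: 27.28
tcp_pos: [0.6493, 0.0505, 0.0677]
tool_rot: [0.67, 0.743, 0.0, 0.001]
force: [-2.8, 0.4, 10.0]
finger_gap: 0.19
gripper_force: 40.8
```

Flange contact at 10 N, at the expected height. I release and rise.

Emit:
servo_tool(commands=[0,0,-0.003,0,0,0,-1,0,0,0,0,0,0,-0.1,0,0,0,0,0,0,-0.1,0,0,0,0,0,0,-0.1,0,0,0,0,0,0,-0.1,0,0,-0.01,0,0,0,-0.1,0,0,-0.03,0,0,0,-0.1,0,0,-0.04,0,0,0,-0.1,0,0,-0.04,0,0,0,-0.1,-0.03,0,-0.02,0,0,0,-0.1,-0.04,0,0,0,0,0,-0.1,-0.04,0,0,0,0,0,-0.1])

```text
t: 28.28
tcp_pos: [0.6553, -0.0054, 0.1384]
tool_rot: [0.669, 0.743, 0.0, 0.001]
force: [0.0, -1.4, -0.1]
finger_gap: 0.451
gripper_force: 0.0
```

Emit:
servo_tool(commands=[0,0,0,0,0,0,-0.1,0,0,0,0,0,0,-0.1])

```text
t: 28.45
tcp_pos: [0.6546, -0.0062, 0.137]
tool_rot: [0.671, 0.742, -0.0, -0.0]
force: [0.8, 0.2, 0.1]
finger_gap: 0.449
gripper_force: 0.0
```

Run:
```python
from h import *; from station import manip
st(manip);p=lev(manip)
im=p["img"].astype(int)
h=proj(p,fx(F0,[[18,-72,86]]))[0];print("exp head",h)
m=(im[...,0]-im[...,2]>70)&(im[...,1]-im[...,2]>70)&(im[...,0]-im[...,1]<25)&(im[...,0]>90)
n,l,sx,ce=cv2.connectedComponentsWithStats(m.astype(np.uint8))
for i in range(1,n):
    if sx[i,4]>80: x,y,w,hh=sx[i,:4];print(sx[i],ce[i])
t=np.linspace(0,6.28,40)
for z in(0,3,6,10): 
    q=proj(p,np.vstack([fx(F0,np.c_[18+9*np.cos(t),-72+9*np.sin(t),zz+z+0*t]) for zz in(76,96)]));print("pred box dz",z,q.min(0),q.max(0)-q.min(0))
for sn in("top","scene"):
    s=manip.snapshot(sn);i2=s["img"].astype(int);m=(i2[...,0]-i2[...,2]>80)&(i2[...,1]-i2[...,2]>80)&(i2[...,0]-i2[...,1]<25)
    v,u=np.nonzero(m);print(sn,m.sum(),u.mean(),v.mean(),"exp",proj(s,fx(F0,[[18,-72,90]])))
```

```text
t 28.45 fix xy [-39.2 -71.8] z 137.0 yaw(fix) -0.01 tilt [-0.  0.] F [0.8 0.2 0.1] gap 0.449 gf 0.0 q6 -0.28
red [ 256  150   78   17 1268] [ -0.1 -53.1] ang -1.572
red [ 417  235   47   61 1467] [ -83.6 -164.1] ang -2.042
exp head [320.34449531 135.98810622]
[312 121  20   9 111] [321.69369369 125.34234234]
pred box dz 0 [305.1691358 120.6252602] [30.3758448  31.86581358]
pred box dz 3 [304.92664072 120.74975687] [30.86779639 32.38472414]
pred box dz 6 [304.67616164 120.87799803] [31.37594509 32.92078451]
pred box dz 10 [304.32907316 121.05510897] [32.08008579 33.66370928]
top 43 294.51162790697674 186.06976744186048 exp [[295.20062837 186.78111542]]
scene 0 nan nan exp [[328.39282311 206.02309533]]<stdin>:14: RuntimeWarning: Mean of empty slice.
  ret = ret.dtype.type(ret / rcount)
```

The pin stands at the expected place, the lever is at −1.572 (its stop), and the arm is clear. I hand in.

```bash
python3 -c "
from station import manip
print(manip.sign_off())"
```

```text
the job is handed in; nothing more can be done
None
```

I handed the job in at about 28.5 s: the window is in its cell, the ring lever is at its stop and the lock pin is home and released. The hand-in returned no verdict. I inferred the seating from the ring turning down past an unseated disc's height without blocking, and the pin from its expected contact height and position. I never touched the reel, screwdriver or shell.

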